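# Grease the red-marked shaker bearing

## Robot

A 6-joint arm with a two-finger parallel gripper is mounted at the origin on the work surface. World frame = base frame: x ahead of the robot, y to its left, z up, the work surface at z = 0. Lengths are in mm, angles in rad, forces in N, time in s.
With the tool pointing down it reaches from about 400 to 925 mm from the base axis. Payload 12.5 kg.
Tool frame: the origin (TCP) lies between the finger pads; the fingertips stand 19 mm ahead of it and the grasp point (between the pads) is the TCP (env.tips_ahead is the distance from the TCP to the fingertips, in mm); z points along the fingers, y is the line along which they close (so a half turn about z gives the same grasp; the last joint's range is limited). The gripper opens to 95 mm and grips with 3 to 60 N. Pads are 20 mm wide; open, the fingers measure 119 mm over their backs; the gripper's body (75 mm by 180 mm) begins 59 mm behind the grasp point.
Start: joints at [1.04, 0.491, 1.559, -0, 1.092, -0.106], TCP at [257.572, 569.475, 233.661] pointing down, gripper open.
Joint ranges: [-3.1, 3.1], [-0.84, 2.19], [0.05, 2.79], [-1.13, 4.28], [0.06, 2.93], [-2.69, 2.69]. Speed limits (rad/s): [2.22, 2.22, 2.79, 3.14, 3.14, 3.14].

## Interface

Orientations are given as [roll, pitch, yaw] about the fixed x, y, z axes, in that order (R = Rz(yaw) Ry(pitch) Rx(roll)).
In Python, from cell import env gives the robot as it stands.
- The arm moves only by the shell command python3 -m crank 'ROWS'. ROWS is JSON, a list of rows, each a list of 5 numbers: the shift along the tool's x, y, z in mm, then the turn about the tool's z in degrees, then the finger opening in mm, from 0 to 95.1. In form: [[dx, dy, dz, yaw, grip], ...]. A call has 1 to 10 rows; each row is the pose to reach, as a shift and turn from the pose commanded when the call began, along the tool's axes at that moment; what a row does not reach only later rows make up. A row lasts 1/12 s, in which the tool goes at most 41.7 mm and 7.16 degrees, less where a joint would pass 70% of its speed; a pose out of reach is approached as far as the arm can. A call with a gripper value outside its range is refused whole. The fingers move at their own pace and stop on an object; the grip force is fixed at half the most. Time passes only in rows, so rows that repeat a pose let the fingers close. It gives the time, the measured TCP pose, the force, the opening and the grip force at its end, in the units of the state.
- env.state(): the state, without advancing time (a new reading comes with each control period).
- env.read_camera(name): name is "scene" or "top" or "wrist"; returns a dict with "img" (400x640x3 uint8, blue, green, red), "K" (3x3 intrinsics, pixels), "pose" (4x4, takes a point from camera to world coordinates). Camera axes: x right, y down, z forward; pixel columns grow to the right and rows downward; lengths in mm; the calibration is good to about 2 mm. A picture is of the moment at which its call begins. There is no depth.
- env.job_done(): hands the job in; it is judged then, once.
The state is a dict: "t": time; "joints": joint angles; "qvel": joint speeds; "tau": joint torques, N m; "eef_pos": TCP position; "tcp_rot": TCP orientation; "ft_force": force on the tool from outside, world axes, zero at the start; "moment": the same for the moment, N m; "opening": opening from 0.0 (shut) to 1.0 (fully open); "grip_force": force on a finger pad.
Only numpy, scipy, OpenCV 4.12 (cv2) and the standard library are available. Lean on these libraries where they do the work, as an engineer would, in place of code of your own. Each camera call takes 0.05 s, during which the arm holds its last target. There are 200 camera calls.

## Task

Lift the orange push-type grease gun out of its stand and press its coupler squarely, in line, onto the tilted grease nipple of the bearing with the red band until it snaps on. Keep pushing so that the spring-loaded nozzle is driven more than half way into the barrel, and finish like that: still gripping the gun and holding it pushed against its spring. Leave the bearing with the blue band and everything else on the bench alone.

Things in the scene. Friction and masses are not known exactly. Their poses are not given: they have to be found in the camera images.
- gun: Grease gun, 0.3 kg, upright in the stand, coupler down. z = its axis, towards the top end. Origin on the axis at the coupler mouth (nozzle out). Above it: steel coupler 26 mm dia to 36 mm, 16 mm neck, 25 mm dark collar from 63, black 42 mm flange 92 to 99, orange barrel 30 mm dia 99 to 168 (grip here), black cap to 173 mm. Coupler and neck (the nozzle) slide into the barrel against a spring.
- coupler_seat (a point): Centre of the coupler's bore floor, on the axis; moves with the nozzle; z along the gun's z. Bore 18 mm dia, 18 mm deep, so the mouth is 18 mm away along -z. Four spring jaws 4.5 mm inside the mouth leave 12 mm between them; they give way over the nipple's head at about 4 to 6 N and snap shut behind it as the tip meets this floor.
- nozzle (a joint): How far the nozzle is pushed into the barrel, m: 0 fully out, 0.014 fully in. Spring: about 9 N before it moves, then 0.6 N per mm (13 N half way, 17 N fully in), so the coupler snaps on before the nozzle moves.
- stand: Fixed upright aluminium tube, 48 mm outside dia, 31 mm hole, 95 mm tall, 68 mm black foot; origin at the centre of its underside. The gun's flange rests on the rim, the gun's origin 3 mm above the bench; lift straight up over 95 mm to clear it.
- bearing_red: The bearing to grease, fixed: green housing 64 mm wide on a grey foot 76 x 100 x 26 mm, shaft stub along y. Origin: centre of the foot's underside. Its brass grease nipple leans 25 degrees (0.436 rad) from vertical towards the block's -x side. A red band, 34 mm wide, runs over the housing under the nipple.
- tip_red (a point): Centre of the flat tip (7 mm dia) of the red-banded nipple; z points outwards along the nipple (the coupler goes on along -z). It stands 28 mm out of the housing: taper from the tip to the head, 16 mm dia, 8 mm behind the tip; then a 10 mm neck; 18 mm foot from 22 mm behind the tip. Tip about 115 mm above the bench. The coupler is fully on when coupler_seat meets this point.
- bearing_blue: Bearing to leave alone, fixed: green housing 64 mm wide on a grey foot 76 x 100 x 26 mm, shaft stub along y. Origin: centre of the foot's underside. Its brass grease nipple leans 25 degrees (0.436 rad) from vertical towards the block's -x side. Its band is blue.
- tip_blue (a point): Tip of the blue-banded nipple, as for the red one.
- pan: Steel pan, 150 mm dia, 75 mm tall, loose; origin under its centre. Bystander.
- brush: Hand brush lying flat. Bystander; origin under its middle.
- wrench: Wrench lying flat. Bystander; origin under its middle.
- reagent: Amber bottle, 64 mm dia, 150 mm tall. Bystander; origin under its centre.
- jar: Clear jar with blue cap, 70 mm dia, 90 mm tall. Bystander; origin under its centre.
- beaker: Glass beaker, 70 mm dia, 90 mm tall. Bystander; origin under its centre.
- carton: White paper carton 90 x 60 x 50 mm. Bystander; origin under its centre.
There are look-alikes about, which are no part of the job. Of the things that look like the gun, the middle-sized one is meant.

How it is judged (in metres and radians):
On the way, in this order (a step that is already met when the one before it is completed fails the run):
1. the gun is lifted out of its stand (height (world z) of gun above 0.1 m), for 0.1 s.
2. the coupler is snapped squarely onto the red-banded nipple (distance between coupler_seat and tip_red below 0.003 m and angle between the z axis of coupler_seat and the z axis of tip_red, either way round below 0.14 rad), for 0.1 s.
At the end, for the whole second after the job is handed in: The coupler is fully on the red-banded nipple (bore floor within 3 mm of the tip, axes within 0.14 rad, 8 degrees), the nozzle is pushed more than 7 of its 14 mm into the barrel, and the fingers still grip the gun (over 2 N) (all of step 2 and value of joint nozzle above 0.007 m and contact force between the fingers and gun above 2 N); the arm keeps its last pose, push and grip.
It fails at once if the gun is pushed against the blue-banded bearing (contact force between gun and bearing_blue above 4 N).
It fails at once if a bystander is moved by more than 30 mm (distance of any of pan, brush, wrench, reagent, jar, beaker, carton from where it was at the start of the episode above 0.03 m).
It also fails if it takes over 38 s, if anything falls off the work surface, if the arm or the gripper's body presses on something with over 40 N, if the wrist force passes 120 N, or if a joint passes its speed limit or range.

## Working session

There is one attempt and no reset: what is moved stays moved. The work goes in short steps, Python scripts to look and compute and a shell command to move; the robot and the scene stay as the last step left them, time stands still between calls to the robot, and variables do not carry over. Pictures are saved under pics/ and viewed, at most 10 in all, crops included, and the job is handed in when it is done.

```bash
mkdir -p pics; ls
python3 - <<'E'
from cell import env
import cv2,numpy as np
print(env.state())
for n in("scene","top","wrist"):
    d=env.read_camera(n);cv2.imwrite(f"pics/{n}0.png",d["img"]);print(n,d["K"].tolist(),np.round(d["pose"],3).tolist())
E
```

```text
pics
{'t': 0.0, 'joints': array([ 1.04039097e+00,  4.91533328e-01,  1.55946898e+00, -1.07151101e-05,
        1.09167077e+00, -1.05597426e-01]), 'qvel': array([ 0.00015315,  0.00030694,  0.00114966,  0.00052816, -0.00075239,
        0.00072722]), 'tau': array([-2.46935888e-03, -6.12646222e+01, -2.58175313e+01,  6.91709295e-02,
        4.82572988e-02, -1.39117792e-04]), 'eef_pos': array([257.45611063, 569.26156061, 233.07130389]), 'tcp_rot': array([-3.14051725e+00, -1.04427434e-04,  2.71678961e+00]), 'ft_force': array([ 0.44326388, -1.09775867, -0.63701373]), 'moment': array([-0.00707679, -0.02449887,  0.00871459]), 'grip_force': 0.0, 'opening': 0.99952785464381}
scene [[429.6484161815765, 0.0, 312.8493491909484], [0.0, 429.6484161815765, 196.6234709165991], [0.0, 0.0, 1.0]] [[-0.42, 0.49, -0.764, 1417.287], [0.908, 0.232, -0.35, 442.498], [0.006, -0.84, -0.543, 756.631], [0.0, 0.0, 0.0, 1.0]]
top [[421.9863141997956, 0.0, 323.00945614005013], [0.0, 421.9863141997956, 195.41539655999026], [0.0, 0.0, 1.0]] [[0.007, -0.983, 0.183, 316.172], [-1.0, -0.008, -0.005, 21.815], [0.007, -0.183, -0.983, 1277.025], [0.0, 0.0, 0.0, 1.0]]
wrist [[324.1161955528639, 0.0, 319.18326367706965], [0.0, 324.1161955528639, 200.48453127880668], [0.0, 0.0, 1.0]] [[0.412, 0.881, 0.235, 190.542], [0.911, -0.398, -0.106, 598.946], [-0.0, 0.257, -0.966, 382.572], [0.0, 0.0, 0.0, 1.0]]
```

View pics/scene0.png

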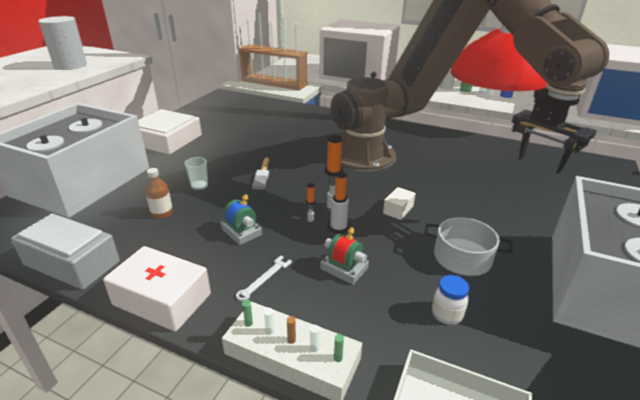

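View pics/top0.png

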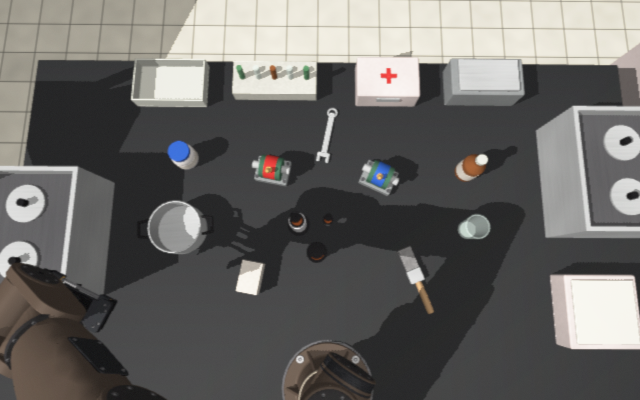

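Candidates for the gun, scene/top pixels: tall (334,155)/(317,252), middle (341,188)/(298,220), small (311,192)/(328,220). By size the middle one is at (341,188). I'll check it close up.

Run:
```python
import cv2
a=cv2.imread("pics/scene0.png")[130:285,290:390];b=cv2.imread("pics/top0.png")[140:290,240:345]
r=lambda i:cv2.resize(i,(400,600),interpolation=cv2.INTER_CUBIC)
print(a.shape,b.shape)
a=cv2.resize(a,None,fx=3.8,fy=3.8,interpolation=cv2.INTER_CUBIC);b=cv2.resize(b,None,fx=3.8,fy=3.8,interpolation=cv2.INTER_CUBIC)
b=cv2.copyMakeBorder(b,0,a.shape[0]-b.shape[0],0,0,0)
cv2.imwrite("pics/c1.png",cv2.convertScaleAbs(cv2.hconcat([a,b]),alpha=1.5,beta=15))
```

```text
(155, 100, 3) (150, 105, 3)
```

View pics/c1.png

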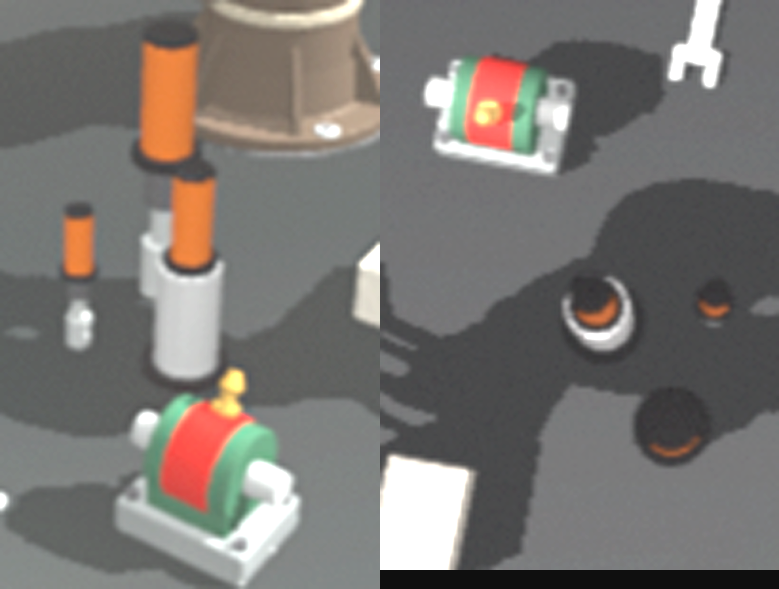

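```bash
cat > h.py <<'E'
from cell import env
import numpy as np,cv2
def ray(d,p):
    v=np.linalg.inv(d["K"])@[p[0],p[1],1];P=np.array(d["pose"]);v=P[:3,:3]@v;return P[:3,3],v/np.linalg.norm(v)
def tri(obs):
    A=0;b=0
    for d,p in obs:
        o,v=ray(d,p);M=np.eye(3)-np.outer(v,v);A=A+M;b=b+M@o
    x=np.linalg.solve(A,b);return x,[np.linalg.norm(np.cross(x-ray(d,p)[0],ray(d,p)[1])) for d,p in obs]
def atz(d,p,z):
    o,v=ray(d,p);return o+v*(z-o[2])/v[2]
def proj(d,X):
    P=np.linalg.inv(d["pose"]);c=P[:3,:3]@X+P[:3,3];q=d["K"]@c;return q[:2]/q[2]
E
python3 - <<'E'
from h import *
np.set_printoptions(precision=1,suppress=True)
s=env.read_camera("scene");t=env.read_camera("top")
S=lambda x,y:(290+x/3.8,130+y/3.8)
T=lambda x,y:(240+(x-380)/3.8,140+y/3.8)
for n,a,b in[("cap",S(195,168),T(593,293)),("tall",S(170,33),T(672,423)),("small",S(78,208),T(714,292)),("tip",S(236,374),T(485,113)),("stub+y?",S(143,430),T(430,93)),("stub2",S(285,485),T(560,122))]:print(n,*tri([(s,a),(t,b)]))
print("cap@176",atz(s,S(195,168),176),atz(t,T(593,293),176))
print("foot@5",atz(s,S(188,365),5),atz(t,T(601,318),5))
print("foot corners",[atz(t,T(*p),26)for p in[(433,155),(557,172),(577,82),(452,60)]])
print("foot cornersS",[atz(s,S(*p),26)for p in[(118,508),(242,565),(300,500)]])
print("bandcentre top z~88",atz(t,T(497,105),88))
E
```

```text
cap [462.7  88.1 174. ] [np.float64(1.7535261587973516), np.float64(1.7535261587973767)]
tall [371.3  30.7 229.4] [np.float64(0.3154384153329753), np.float64(0.3154384153329987)]
small [471.5   1.8 122.8] [np.float64(0.05115016717609708), np.float64(0.05115016717606374)]
tip [604.9 175.1 114.8] [np.float64(2.364220926856528), np.float64(2.3642209268564196)]
stub+y? [642.7 176.6  97.6] [np.float64(44.198638561699546), np.float64(44.19863856169947)]
stub2 [608.  169.3  26.3] [np.float64(46.9479160912011), np.float64(46.947916091201144)]
cap@176 [465.4  90.9 176. ] [463.   86.3 176. ]
foot@5 [469.8  94.6   5. ] [465.8  89.6   5. ]
foot corners [array([592.9, 224.8,  26. ]), array([579.9, 125.6,  26. ]), array([654.1, 111.2,  26. ]), array([671.5, 212.4,  26. ])]
foot cornersS [array([663.3, 121.2,  26. ]), array([678.9, 214.5,  26. ]), array([604.2, 228.2,  26. ])]
bandcentre top z~88 [618.7 167.4  88. ]
```

The middle-sized gun is the one in the stand: cap top at crop (195,168), world about (464,88,174), against 176 expected. The red tip is about (605,175,115), leaning towards the robot. The tall gun is at (371,31), 229 high. Next I go above the gun for a closer wrist view.

```bash
python3 -m crank '[[-386,-354,-47,-27,95],[-386,-354,-47,-27,95],[-386,-354,-47,-27,95],[-386,-354,-47,-27,95],[-386,-354,-47,-27,95],[-386,-354,-47,-27,95],[-386,-354,-47,-27,95],[-386,-354,-47,-27,95],[-386,-354,-47,-27,95],[-386,-354,-47,-27,95]]'
```

```text
t: 1.08
eef_pos: [420.1, 188.0, 271.1]
tcp_rot: [3.141, 0.0, -3.095]
ft_force: [1.6, 0.5, 0.9]
opening: 1.002
grip_force: 0.0
```

```bash
python3 -m crank '[[0,0,0,0,95],[0,0,0,0,95]]'
python3 - <<'E'
from h import *
import pickle
d=env.read_camera("wrist");pickle.dump(d,open("w1.pkl","wb"));cv2.imwrite("pics/w1.png",d["img"]);print(env.state()["eef_pos"])
E
```

```text
t: 1.25
eef_pos: [420.6, 188.2, 270.9]
tcp_rot: [3.141, 0.0, -3.1]
ft_force: [0.4, 0.2, -0.9]
opening: 0.999
grip_force: 0.0
[419.95895018 189.37902863 270.72505581]
```

View pics/w1.png

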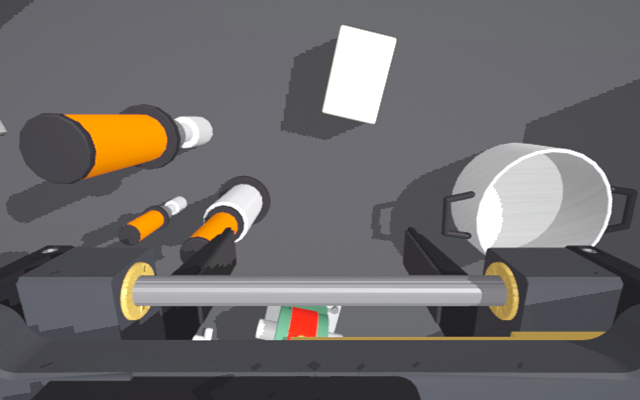

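Wrist view: the gun in its stand is at (210,235) and its stand foot at (245,200). The gripper hides the bearing. I move so both are seen above row 240.

```bash
python3 -m crank '[[-157,-66,0,0,95],[-157,-66,0,0,95],[-157,-66,0,0,95],[-157,-66,0,0,95],[-157,-66,0,0,95],[-157,-66,0,0,95],[-157,-66,0,0,95]]'
python3 - <<'E'
from h import *
import pickle
d=env.read_camera("wrist");pickle.dump(d,open("w2.pkl","wb"));cv2.imwrite("pics/w2.png",cv2.resize(d["img"][0:300,160:560],(800,600),interpolation=cv2.INTER_CUBIC));print(env.state()["eef_pos"])
E
```

```text
t: 1.88
eef_pos: [578.7, 132.7, 270.0]
tcp_rot: [3.141, -0.002, -3.094]
ft_force: [-0.8, -0.4, -0.6]
opening: 1.002
grip_force: 0.0
[578.40224754 132.77669835 270.40331273]
```

View pics/w2.png

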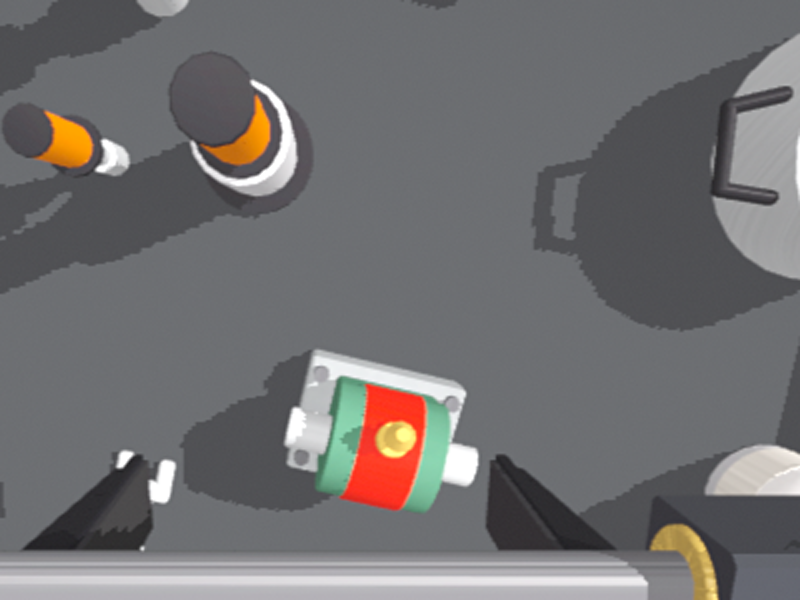

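Run:
```python
from h import *
import pickle
np.set_printoptions(precision=1,suppress=True)
s=env.read_camera("scene");t=env.read_camera("top");w=pickle.load(open("w2.pkl","rb"))
W=lambda x,y:(160+x/2,y/2)
S=lambda x,y:(290+x/3.8,130+y/3.8)
T=lambda x,y:(240+(x-380)/3.8,140+y/3.8)
print("cap@176",atz(w,W(213,97),176),"rimouter@95",atz(w,W(244,139),95))
print("cap tri",*tri([(s,S(195,168)),(t,T(593,293)),(w,W(213,97))]))
print("tip@115",atz(w,W(401,431),115));print(*tri([(s,S(236,374)),(t,T(485,113)),(w,W(401,431))]),tri([(s,S(236,374)),(w,W(401,431))]))
c=[atz(w,W(*p),26)[:2] for p in[(315,352),(466,385),(288,467)]]
print("corners",c);e=c[1]-c[0];print(np.degrees(np.arctan2(-e[0],e[1])),np.linalg.norm(e), "centre",(c[1]+c[0])/2+38*np.array([e[1],-e[0]])/np.linalg.norm(e))
# band edges over housing: shaft dir via band/housing corner
print("stubs@58",atz(w,W(289,430),58),atz(w,W(477,467),58))
```

```text
cap@176 [463.3  90.7 176. ] rimouter@95 [466.6  92.5  95. ]
cap tri [462.8  88.8 173.8] [np.float64(1.1405841800941507), np.float64(2.4508280408427896), np.float64(1.4647993730124313)]
tip@115 [599.6 174.5 115. ]
[602.8 174.9 113.1] [np.float64(1.9744407903719328), np.float64(3.677803191410666), np.float64(2.509472143752714)] (array([600.4, 175.5, 111.8]), [np.float64(0.589743075811406), np.float64(0.5897430758113638)])
corners [array([578.8, 130.8]), array([595.1, 225.9]), array([654.8, 116.9])]
-9.743050394349995 96.49960617208181 centre [624.4 171.9]
stubs@58 [619.7 117.6  58. ] [637.3 229.8  58. ]
```

```bash
python3 -m crank '[[116,-38,0,0,95],[116,-38,0,0,95],[116,-38,0,0,95],[116,-38,35,0,95],[116,-38,75,0,95],[116,-38,105,0,95],[116,-38,135,0,95],[116,-38,135,0,95],[116,-38,135,0,30],[116,-38,135,0,20]]' && python3 -m crank '[[0,0,0,0,10],[0,0,0,0,10],[0,0,0,0,10],[0,0,0,0,10]]'
python3 - <<'E'
from h import *
d=env.read_camera("wrist");cv2.imwrite("pics/w3.png",d["img"]);print(env.state())
E
```

```text
t: 2.87
eef_pos: [466.0, 88.3, 137.3]
tcp_rot: [3.142, 0.002, -3.094]
ft_force: [0.5, 0.3, -0.1]
opening: 0.913
grip_force: 0.0
t: 3.2
eef_pos: [465.8, 87.9, 136.4]
tcp_rot: [3.142, 0.001, -3.095]
ft_force: [-0.5, -1.0, -0.6]
opening: 0.635
grip_force: 0.0
{'t': 3.25, 'joints': array([ 4.70444886e-02,  4.19913634e-01,  2.02731829e+00,  1.38749749e-04,
        6.93319687e-01, -1.57025943e+00]), 'qvel': array([-0.00108077,  0.0063916 ,  0.00197315,  0.00061298, -0.00235635,
       -0.00019627]), 'tau': array([ 3.84434836e-02, -4.80085731e+01, -1.72341639e+01, -2.22434825e-02,
        8.85163411e-02,  4.85370037e-04]), 'eef_pos': array([465.74716762,  87.92245512, 136.23768354]), 'tcp_rot': array([ 3.14150331e+00,  1.04098549e-03, -3.09519177e+00]), 'ft_force': array([-0.03603514, -0.59377463,  0.53812814]), 'moment': array([0.03389275, 0.05626795, 0.0104841 ]), 'grip_force': 0.0, 'opening': 0.5955674006593519}
```

View pics/w3.png

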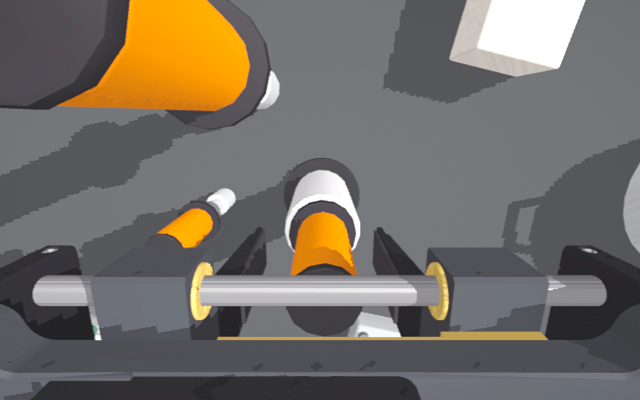

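Gun is centred between the fingers (col 323, with fingers at 245 and 395). Closing.

```bash
python3 -m crank '[[0,0,0,0,10],[0,0,0,0,10],[0,0,0,0,10],[0,0,0,0,10],[0,0,0,0,10],[0,0,0,0,10],[0,0,0,0,10]]' && python3 -m crank '[[0,0,-20,0,10],[0,0,-50,0,10],[0,0,-80,0,10],[0,0,-110,0,10],[0,0,-125,0,10],[0,0,-125,0,10],[0,0,-125,0,10]]'
python3 - <<'E'
from h import *
d=env.read_camera("scene")["img"];w=env.read_camera("wrist")["img"]
a=cv2.resize(d[100:270,280:400],None,fx=3,fy=3,interpolation=cv2.INTER_CUBIC)
w=cv2.copyMakeBorder(cv2.resize(w[100:360,220:420],None,fx=1.9,fy=1.9),0,510-494,0,0,0)
cv2.imwrite("pics/s4.png",cv2.hconcat([a,w]))
E
```

```text
t: 3.83
eef_pos: [465.6, 88.0, 135.7]
tcp_rot: [3.141, 0.0, -3.095]
ft_force: [0.1, 3.1, -0.3]
opening: 0.311
grip_force: 30.0
t: 4.42
eef_pos: [465.3, 87.8, 260.3]
tcp_rot: [-3.142, 0.0, -3.095]
ft_force: [-0.2, 0.6, -4.6]
opening: 0.31
grip_force: 30.0
```

View pics/s4.png

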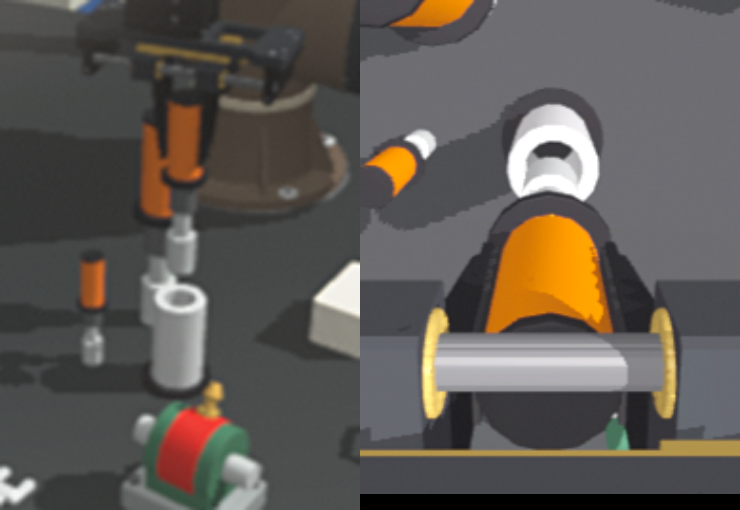

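Gun is clear of the stand, hanging straight, with mouth at about 128 mm. The moves can't tilt the tool, so I'll pivot the gun 25° about the finger axis by pressing its coupler against the outside of the fixed stand's rim on the far side, pulling towards the robot.

```bash
python3 -m crank '[[-30,0,0,0,10],[-48,0,0,0,10],[-48,0,0,0,10],[-48,0,30,0,10],[-48,0,58,0,10],[-48,0,58,0,10]]' && python3 -m crank '[[6,0,0,0,10],[12,0,0,0,10],[18,0,0,0,10],[21,0,0,0,10],[24,0,0,0,10],[27,0,0,0,10],[30,0,0,0,10]]'
python3 - <<'E'
from h import *
d=env.read_camera("scene")["img"];w=env.read_camera("wrist")["img"]
a=cv2.resize(d[100:270,280:400],None,fx=3,fy=3,interpolation=cv2.INTER_CUBIC)
w=cv2.copyMakeBorder(cv2.resize(w[100:360,220:420],None,fx=1.9,fy=1.9),0,510-494,0,0,0)
cv2.imwrite("pics/s5.png",cv2.hconcat([a,w]))
E
```

```text
t: 5.02
eef_pos: [510.6, 89.9, 197.1]
tcp_rot: [3.142, -0.01, -3.095]
ft_force: [-0.3, -0.4, -5.4]
opening: 0.31
grip_force: 30.0
t: 5.6
eef_pos: [484.0, 88.8, 203.7]
tcp_rot: [3.142, 0.003, -3.095]
ft_force: [4.7, 0.0, -0.9]
opening: 0.315
grip_force: 30.0
```

View pics/s5.png

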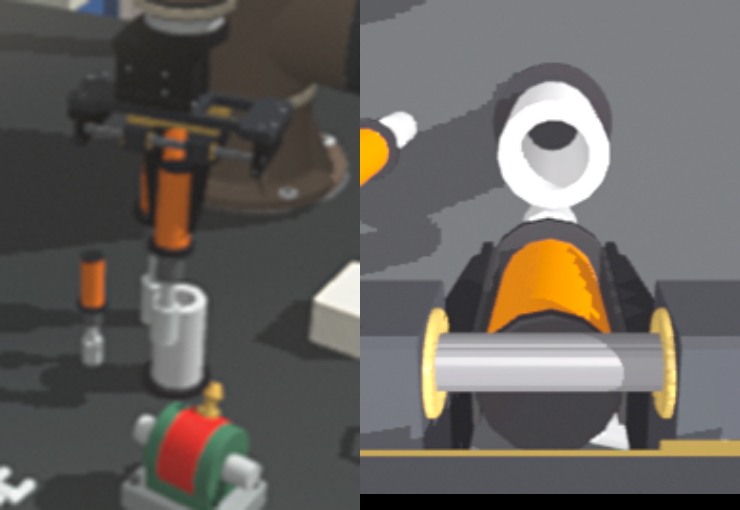

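The coupler touches the stand's far side (left panel about (165,320)) and the gun is beginning to tilt at about 5 N. I'll continue.

```bash
python3 -m crank '[[5,0,0,0,10],[10,0,0,0,10],[15,0,0,0,10],[20,0,0,0,10],[24,0,0,0,10],[28,0,0,0,10],[31,0,0,0,10],[34,0,0,0,10],[34,0,0,0,10],[34,0,0,0,10]]'
python3 - <<'E'
from h import *
import pickle
st=env.state();print(st["eef_pos"],st["tcp_rot"],st["ft_force"])
P=st["eef_pos"]
for n in("scene","top"):
    d=env.read_camera(n);pickle.dump(d,open(n+"6.pkl","wb"));cv2.imwrite(f"pics/{n}6.png",d["img"])
    for th in(0,15,20,25,30):
        u=np.array([np.sin(np.radians(th)),0,-np.cos(np.radians(th))])
        print(n,th,proj(d,P+u*34),proj(d,P+u*115))
E
```

```text
t: 6.53
eef_pos: [449.3, 87.2, 202.8]
tcp_rot: [3.142, -0.0, -3.095]
ft_force: [1.0, -0.3, -2.0]
opening: 0.31
grip_force: 30.0
[449.29636348  87.17691917 202.78775956] [ 3.14152054e+00 -4.99703189e-04 -3.09512337e+00] [ 0.9833375  -0.30935883 -2.02839186]
scene 0 [342.09184048 173.55610281] [340.88194438 198.21750146]
scene 15 [340.92660258 174.6340862 ] [337.00240323 202.2935428 ]
scene 20 [340.55666427 174.81838559] [335.74284577 203.11380633]
scene 25 [340.20071164 174.91137071] [334.51555038 203.64371861]
scene 30 [339.86151092 174.91171011] [333.33014813 203.87266717]
top 0 [295.78048722 222.6311748 ] [297.40529918 226.06811249]
top 15 [295.81887204 219.26222598] [297.52416853 215.43875211]
top 20 [295.8200627  218.15418097] [297.52965595 211.93798422]
top 25 [295.81539789 217.06646385] [297.51789274 208.49034453]
top 30 [295.8049003  216.00665293] [297.48885324 205.11499173]
```

```bash
python3 -m crank '[[-20,0,-10,0,10],[-30,0,-40,0,10],[-40,0,-64,0,10],[-55,30,-64,4,10],[-70,60,-64,8,10],[-86,85,-64,12,10],[-86,96,-64,12,10],[-86,96,-64,12,10],[-86,96,-64,12,10]]'
python3 - <<'E'
from h import *
import pickle
st=env.state();print(st["eef_pos"],st["tcp_rot"],st["ft_force"])
P=st["eef_pos"];yw=st["tcp_rot"][2]
out=[]
for n,sz in(("scene",45),("top",45)):
    d=env.read_camera(n);pickle.dump(d,open(n+"7.pkl","wb"))
    f=6;g=0
    h=-np.array([np.cos(yw),np.sin(yw),0])
    c=proj(d,P+np.array([25,0,-90])).round().astype(int);x0,y0=c[0]-32,c[1]-42
    im=cv2.resize(d["img"][y0:y0+90,x0:x0+66],None,fx=f,fy=f,interpolation=cv2.INTER_CUBIC)
    im=cv2.convertScaleAbs(im,alpha=1.6,beta=15)
    q=lambda X:tuple(((proj(d,X)-[x0,y0]+.5)*f).round().astype(int).tolist())
    for th,col in((15,(255,0,0)),(25,(255,0,255)),(35,(0,255,255))):
        u=np.sin(np.radians(th))*h+np.array([0,0,-np.cos(np.radians(th))])
        cv2.circle(im,q(P+u*132.7),3,col,-1);cv2.circle(im,q(P+u*40),3,col,-1)
    T=np.array([601,175.2,115]);cv2.circle(im,q(T),3,(255,255,255),1)
    print(n,x0,y0);out.append(im)
cv2.imwrite("pics/s7.png",cv2.hconcat(out))
E
```

```text
t: 7.38
eef_pos: [530.1, 187.1, 265.9]
tcp_rot: [-3.14, -0.002, 2.981]
ft_force: [-0.3, 0.3, -4.1]
opening: 0.309
grip_force: 30.0
[530.1172766  187.09846498 265.89973578] [-3.14046980e+00 -2.41239294e-03  2.98084811e+00] [-0.25384417  0.31186958 -4.07358022]
scene 332 157
top 227 141
```

View pics/s7.png

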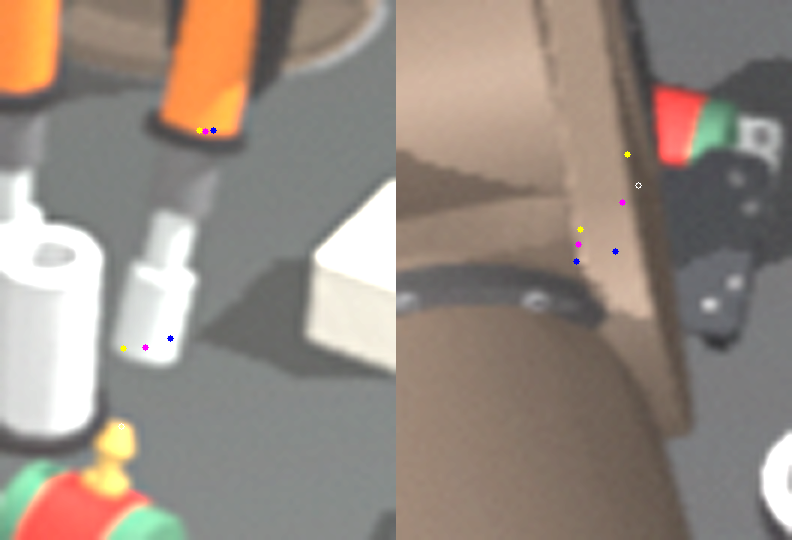

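The scene panel shows the mouth at about (148,351), close to the 25° mark at (145,347), and the nipple tip at (121,420) on its predicted spot. The axis slope looks shallower than 25°, though. I'll turn the hand broadside to the scene camera and measure the angle numerically.

```bash
python3 -m crank '[[0,0,0,7,10],[0,0,0,14,10],[0,0,0,21,10],[0,0,0,28,10],[0,0,0,35,10],[0,0,0,42,10],[0,0,0,49,10],[0,0,0,55,10],[0,0,0,55,10],[0,0,0,55,10]]'
python3 - <<'E'
from h import *
import pickle
st=env.state();print(st["eef_pos"],st["tcp_rot"])
P=st["eef_pos"];yw=st["tcp_rot"][2]
d=env.read_camera("scene");pickle.dump((d,P,yw),open("b8.pkl","wb"))
h=-np.array([np.cos(yw),np.sin(yw),0])
for th in(15,20,25,30):
    u=np.sin(np.radians(th))*h-np.array([0,0,np.cos(np.radians(th))])
    print(th,*[proj(d,P+u*s).round(1) for s in(40,96,114.7,132.7)])
g=d["img"].astype(int);hsv=cv2.cvtColor(d["img"],cv2.COLOR_BGR2HSV)
c=proj(d,P+h*50+np.array([0,0,-100])).round().astype(int)
for r in range(c[1]-30,c[1]+22,2):
    print(r,c[0]-16,' '.join('%3d%s'%(g[r,x].mean(),'o' if hsv[r,x,1]>180 and hsv[r,x,2]>80 else ' ') for x in range(c[0]-16,c[0]+24)))
E
```

```text
t: 8.32
eef_pos: [530.9, 186.2, 266.8]
tcp_rot: [-3.142, -0.0, 2.021]
ft_force: [-0.4, -0.4, -3.9]
opening: 0.311
grip_force: 30.0
[530.87176764 186.18937395 266.84032609] [-3.14154232e+00 -6.42380143e-06  2.02125079e+00]
15 [364.3 176.1] [357.  194.7] [354.7 200.7] [352.5 206.4]
20 [363.  175.7] [353.9 193.9] [351.  199.7] [348.3 205.3]
25 [361.7 175.2] [350.9 192.8] [347.4 198.5] [344.2 203.8]
30 [360.5 174.7] [348.  191.5] [344. 197.] [340.2 202.1]
167 331  87o  88o  89o  94o  99o 105o 111o 118o 120o 103o  75   54   55   62   61   62   63   63   62   64   63   64   62   66   76   86o  88o  88o  90o  88o  90o  89o  90o  87o  70   48   34   35   37   36 
169 331  87o  89o  89o  95o 101o 106o 113o 121o 118o  95o  63   51   52   54   53   54   56   57   58   58   59   51   51   70   83o  89o  88o  89o  89o  89o  89o  90o  90o  88o  71   47   35   36   37   36 
171 331  79   84o  90o  97o 102o  98o  93o  87   75   59   49   48   51   53   53   53   53   54   52   50   44   40   52   76   87o  90o  91o  90o  90o  90o  89o  91o  91o  90o  72   43   33   35   36   35 
173 331  46   47   4
[... 4062 characters left out ...]
2   73   73   74   72   73   73   74   74   72   67   60   56   56   53   56 
213 331 106  119  125  128  128  128  130  132  132  138  144  155  163  173  183  185  150   98   73   72   73   73   73   73   73   73   74   74   73   74   74   73   73   69   60   58   57   55   54   55 
215 331 108  120  124  127  128  129  131  132  134  136  144  155  165  174  184  184  148   96   72   72   73   74   73   73   74   73   73   74   74   74   73   74   74   74   74   74   71   71   69   64 
217 331 108  119  125  127  128  129  130  130  133  137  146  157  166  175  185  185  148   94   72   72   73   74   74   74   74   75   74   75   74   74   74   74   74   74   74   74   74   74   75   75
```

```bash
python3 -m crank '[[-12,-20,0,-7,10],[-24,-40,0,-14,10],[-36,-60,0,-21,10],[-48,-80,0,-28,10],[-62,-97,0,-35,10],[-62,-97,0,-42,10],[-62,-97,0,-49,10],[-62,-97,0,-56,10],[-62,-97,0,-63,10],[-62,-97,0,-67,10]]' && python3 -m crank '[[0,0,0,0,10]]'
```

```text
t: 9.2
eef_pos: [470.3, 88.8, 266.8]
tcp_rot: [-3.142, 0.0, -3.085]
ft_force: [0.1, -0.3, -4.4]
opening: 0.308
grip_force: 30.0
t: 9.28
eef_pos: [470.3, 88.9, 266.8]
tcp_rot: [-3.142, 0.0, -3.089]
ft_force: [-0.9, -1.0, -4.2]
opening: 0.309
grip_force: 30.0
```

```bash
python3 -m crank '[[0,0,32,0,10],[0,0,64,0,10],[0,0,64,0,10],[8,0,64,0,10],[16,0,64,0,10],[20,0,64,0,10],[24,0,64,0,10],[28,0,64,0,10],[32,0,64,0,10],[32,0,64,0,10]]' && python3 -m crank '[[-20,0,-10,0,10],[-30,0,-40,0,10],[-40,30,-64,7,10],[-55,60,-64,14,10],[-70,90,-64,21,10],[-86,98,-64,28,10],[-97,98,-64,35,10],[-97,98,-64,42,10],[-97,98,-64,49,10],[-97,98,-64,56,10]]' && python3 -m crank '[[0,0,0,7,10],[0,0,0,11,10],[0,0,0,11,10]]'
cat > meas.py <<'E'
from h import *
st=env.state();P=st["eef_pos"];yw=st["tcp_rot"][2];print(P,st["tcp_rot"])
d=env.read_camera("scene")
h=-np.array([np.cos(yw),np.sin(yw),0])
for th in(20,25,30):
    u=np.sin(np.radians(th))*h-np.array([0,0,np.cos(np.radians(th))])
    print(th,*[proj(d,P+h*9+u*s).round(1) for s in(37,96,132.7)])
g=d["img"].mean(2)
c=proj(d,P+h*50+np.array([0,0,-100])).round().astype(int)
for r in range(c[1]-24,c[1]+16,2):
    print(r,c[0]-12,' '.join('%3d'%g[r,x] for x in range(c[0]-16,c[0]+22)))
cv2.imwrite("pics/m.png",d["img"])
E
python3 meas.py
```

```text
t: 10.12
eef_pos: [438.1, 87.7, 203.3]
tcp_rot: [3.142, 0.001, -3.095]
ft_force: [1.4, -0.2, -1.2]
opening: 0.309
grip_force: 30.0
t: 10.95
eef_pos: [530.2, 190.1, 266.1]
tcp_rot: [-3.139, -0.001, 2.205]
ft_force: [-0.4, 0.2, -4.3]
opening: 0.315
grip_force: 30.0
t: 11.2
eef_pos: [530.3, 190.0, 266.4]
tcp_rot: [-3.14, -0.001, 2.015]
ft_force: [0.6, 0.1, -4.7]
opening: 0.311
grip_force: 30.0
[530.26284484 190.00945294 266.36983394] [-3.13975082e+00 -6.40880194e-04  2.01544248e+00]
20 [361.3 175.1] [351.8 194.2] [346.2 205.6]
25 [360.2 174.7] [348.8 193.1] [342.1 204.2]
30 [359.  174.1] [346.  191.8] [338.2 202.4]
173 336  47  46  47  49  49  46  43  43  43  47  50  55  57  63  65  67  67  67  59  47  39  39  49  68  82  90  90  92  90  87  89  92  97  98  85  64  53  51
175 336  42  41  42  44  45  45  54  58  64  67  69  71  70  69  70  71  70  70  70  67  56  45  39  39  49  61  74  84  86  88  93  97  97  87  72  68  69  71
177 336  66  65  66  65  69  78  86  79  71  70  70  70  70  70  70  70  70  70  70  69  69  64  57  47  41  38  38  41  46  56  61  65  63  56  57  65  71  70

[... 2019 characters left out ...]
  72  71  73  72  73  72  73  73  74  71  73  72  73  72  72
205 336 117 121 124 125 126 129 129 127 125 123 121 123 127 132 143 145 113  77  69  71  72  72  72  72  72  74  72  72  73  72  72  72  73  73  73  73  73  73
207 336 118 122 127 127 128 130 132 134 137 140 141 146 148 157 176 171 125  79  69  72  73  72  72  73  73  73  72  73  73  73  73  73  73  73  73  74  73  72
209 336 117 123 127 128 128 130 131 134 138 144 153 161 171 180 187 171 123  79  70  73  72  73  72  73  72  73  72  73  73  73  73  73  73  74  74  72  65  58
211 336 118 123 128 129 128 131 132 133 138 145 153 162 171 182 185 158 109  74  71  73  73  74  73  72  73  73  74  74  73  73  73  74  72  66  60  58  55  54
```

```bash
python3 -m crank '[[-3,-1,0,-7,10],[-3,-1,0,-14,10],[-3,-1,0,-21,10],[-3,-1,0,-28,10],[-3,-1,0,-35,10],[-3,-1,0,-42,10],[-3,-1,0,-49,10],[-3,-1,0,-55,10],[-3,-1,10,-55,10],[-3,-1,18,-55,10]]' && python3 -m crank '[[0,0,0,0,10],[0,0,0,0,10]]'
python3 - <<'E'
from h import *
st=env.state();P=st["eef_pos"];yw=st["tcp_rot"][2];print(P,st["tcp_rot"])
d=env.read_camera("scene");h=-np.array([np.cos(yw),np.sin(yw),0])
x0,y0=325,165;f=9
im=cv2.resize(d["img"][y0:y0+65,x0:x0+60],None,fx=f,fy=f,interpolation=cv2.INTER_CUBIC);im=cv2.convertScaleAbs(im,alpha=1.5,beta=10)
q=lambda X:tuple(((proj(d,X)-[x0,y0]+.5)*f).round().astype(int).tolist())
th=np.radians(24.5);u=np.sin(th)*h-np.array([0,0,np.cos(th)])
for o,col in((8,(255,0,0)),(13,(255,0,255))):
    for s in(36,94,130):cv2.circle(im,q(P+o*h+u*s),3,col,-1)
T=np.array([601,175.2,115]);a=np.array([-.4168,.0697,.9063])
for s in(0,-28):cv2.circle(im,q(T+a*s),4,(255,255,255),1)
cv2.imwrite("pics/p9.png",im);print(im.shape)
E
```

```text
t: 12.08
eef_pos: [530.9, 186.9, 247.8]
tcp_rot: [-3.141, -0.0, 2.977]
ft_force: [0.6, -1.0, -4.0]
opening: 0.315
grip_force: 30.0
t: 12.25
eef_pos: [530.9, 186.8, 247.8]
tcp_rot: [-3.141, -0.002, 2.977]
ft_force: [0.3, 0.5, -4.1]
opening: 0.311
grip_force: 30.0
[530.88582035 186.84335719 247.77404983] [-3.14095854e+00 -1.81105385e-03  2.97683343e+00]
(585, 540, 3)
```

View pics/p9.png

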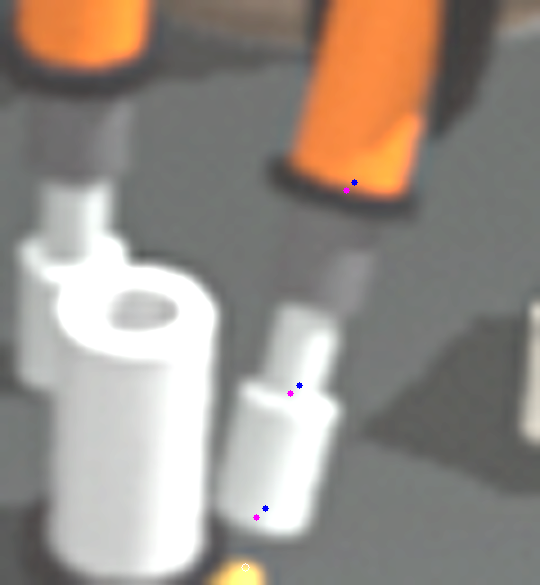

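Gun axis (flange (343,188) to mouth (262,510)) points at the nipple tip near (240,563), about 1 px off. Tilt is about 23°. I correct slightly and approach along the nipple axis.

```bash
python3 -m crank '[[-4,-1,5,0,10],[-6.5,-1,10,0,10],[-9,-1,15,0,10],[-10,-1,18,0,10],[-11,-1,20,0,10],[-11,-1,20,0,10],[-11,-1,20,0,10]]'
```

```text
t: 12.88
eef_pos: [542.0, 184.3, 228.6]
tcp_rot: [3.141, -0.0, 2.979]
ft_force: [0.1, 0.8, -3.5]
opening: 0.311
grip_force: 30.0
```

```bash
python3 -m crank '[[-0.8,0,1.8,0,10],[-1.7,0,3.6,0,10],[-1.7,0,3.6,0,10]]'; python3 -m crank '[[-0.8,0,1.8,0,10],[-1.7,0,3.6,0,10],[-1.7,0,3.6,0,10]]'
```

```text
t: 13.13
eef_pos: [543.6, 184.0, 224.9]
tcp_rot: [3.141, 0.0, 2.979]
ft_force: [0.6, 1.1, -4.0]
opening: 0.309
grip_force: 30.0
t: 13.38
eef_pos: [545.4, 183.6, 220.9]
tcp_rot: [-3.142, -0.0, 2.979]
ft_force: [1.7, 2.6, -8.2]
opening: 0.31
grip_force: 30.0
```

```bash
python3 -m crank '[[0,0,0,0,10]]'; python3 -m crank '[[-0.4,0,0.9,0,10],[-0.9,0,1.8,0,10],[-0.9,0,1.8,0,10]]'; python3 -m crank '[[-0.4,0,0.9,0,10],[-0.9,0,1.8,0,10],[-0.9,0,1.8,0,10]]'
```

```text
t: 13.47
eef_pos: [545.4, 183.6, 221.0]
tcp_rot: [3.142, -0.0, 2.978]
ft_force: [1.9, 2.1, -8.8]
opening: 0.314
grip_force: 30.0
t: 13.72
eef_pos: [546.1, 183.5, 219.6]
tcp_rot: [3.142, -0.0, 2.979]
ft_force: [0.2, 2.0, -5.1]
opening: 0.307
grip_force: 30.0
t: 13.97
eef_pos: [546.9, 183.4, 218.5]
tcp_rot: [3.141, 0.0, 2.979]
ft_force: [-4.2, 3.3, 4.1]
opening: 0.31
grip_force: 30.0
```

Pull-in followed by a push-back along the nipple axis shows it has snapped on and seated. Next I push against the spring.

```bash
python3 -m crank '[[-0.8,0.2,1.8,0,10],[-1.7,0.4,3.6,0,10],[-2.1,0.5,4.5,0,10],[-2.1,0.5,4.5,0,10]]'; python3 -m crank '[[-0.8,0,1.8,0,10],[-1.7,0,3.6,0,10],[-2.3,0,5,0,10],[-2.3,0,5,0,10],[-2.3,0,5,0,10]]'
```

```text
t: 14.3
eef_pos: [549.0, 183.5, 214.0]
tcp_rot: [3.142, 0.0, 2.979]
ft_force: [-6.4, 1.7, 7.8]
opening: 0.312
grip_force: 30.0
t: 14.72
eef_pos: [551.3, 183.1, 209.5]
tcp_rot: [3.141, 0.0, 2.979]
ft_force: [-6.8, 1.3, 10.6]
opening: 0.309
grip_force: 30.0
```

```bash
python3 -m crank '[[1.2,0,0.5,0,10],[2.5,0,1.1,0,10],[2.5,0,1.1,0,10],[2.5,0,1.1,0,10]]'
python3 - <<'E'
from h import *
F=[]
for i in range(4): env.read_camera("scene");F.append(env.state()["ft_force"])
n=np.mean(F,0)-[0.2,0,-4.1];st=env.state()
print(n,"axial",n@[-.4168,.0697,.9063],st["eef_pos"],st["grip_force"])
E
```

```text
t: 15.05
eef_pos: [549.5, 183.5, 208.9]
tcp_rot: [3.141, 0.003, 2.979]
ft_force: [-4.0, 0.3, 11.9]
opening: 0.306
grip_force: 30.0
[-5.14084336  0.79332577 15.9997574 ] axial 16.698578447166646 [549.509735   183.45714889 208.86140677] 30.002500265836716
```

```bash
python3 -c "
from cell import env
print(env.job_done())"
```

```text
the job is handed in; nothing more can be done
None
```

I handed the job in, and the judge's verdict isn't shown: force readings indicate the orange gun snapped onto the red-banded nipple, tilted an estimated 22–23° against the nipple's 25°, and it is still gripped at 30 N and pushed at about 16.7 N (roughly 12 of 14 mm of nozzle travel, inferred from the force rather than seen).

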